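Strip down a rock swelling-test cell

TASK

The swelling test is over: take the stack in the test cell apart from the top down, one part at a time. Put the loading cap in the small petri dish, lay the porous stone flat in the white soaking dish, slip the guide collar over the draining post so that it lies flat on the stand's foot, and last set the specimen ring on the middle of the balance pan to be weighed. Leave every part the same way up as it stood, keep the specimen ring level, and lower each part gently onto its place instead of dropping it.

Things in the scene. Friction and masses are not known exactly. Their poses are not given: they have to be found in the camera images.
- cell: Test cell base, fixed: stainless disc, diameter 110 mm, 14 mm high, with a lip (3 mm high, 37 mm from the centre) round the seat in its middle, a black O-ring and a brass nipple at its edge. On it stands the stack, from below: specimen ring; on the ring the guide collar and, inside the collar, the porous stone; on the stone the loading cap. Origin: centre of its underside; z up, x to the nipple.
- cap: Loading cap, the top of the stack: a steel flange 34 mm in diameter and 10 mm high with a round knurled boss 24 mm in diameter on it (from 10 to 28 mm above its underside) and a dark half ball on top (to 33 mm). 0.1 kg, loose, best gripped across the boss. Origin: centre of its underside; z up.
- stone: Porous stone: grey disc 44 mm in diameter, 20 mm thick, about 0.07 kg, loose. It stands on the specimen ring inside the guide collar with 2 mm of play all round; its upper 10 mm project above the collar and are gripped there. Origin: centre of its underside; z up.
- collar: Guide collar: plain aluminium ring with a knurled outside, 56 mm outer and 48 mm inner diameter, 10 mm high, 0.06 kg, loose. It lies on the specimen ring round the stone and is gripped across the outside. Origin: centre of its underside; z up.
- specimen_ring: Specimen ring: steel ring 64 mm in outer diameter and 20 mm high, filled with a reddish rock disc, so that it is solid; 0.28 to 0.49 kg, loose, the lowest part of the stack, standing on the cell base (its underside 14 mm above the worktop). Gripped across the outside, above the cell's lip. Origin: centre of its underside; z up.
- dish: Small clear petri dish, fixed: 66 mm in outer diameter, about 52 mm clear inside, 12 mm high, inner floor 2 mm above the worktop, with a pale paper filter in it. The place of the loading cap. Origin: centre of its underside; z up.
- soaking_dish: Soaking dish: low white porcelain basin, fixed, dry, 140 mm in outer diameter at the rim, 18 mm high, wall 4 mm and slightly flared, flat inner floor about 118 mm across and 5 mm above the worktop. The place of the porous stone. Origin: centre of its underside; z up.
- post_stand: Draining post, fixed: white plastic foot, a disc 90 mm in diameter and 10 mm high, with an upright post 16 mm in diameter in its middle (22 mm at its very root), whose rounded tip is 50 mm above the worktop. The place of the guide collar. Origin: centre of its underside; z up.
- balance: Compact balance, fixed: white housing 165 x 130 mm with display and keys on its -x side and a round steel pan, diameter 106 mm, whose flat top is 53 mm above the worktop and does not sink. Place of the specimen ring. Origin: under the pan's centre, at worktop level; z up. The housing reaches 100 mm from it on the display side (-x), 65 mm behind.
Not all that is in view belongs to the job. Leave any blue, green or turquoise look-alike of the cap alone.

How it is judged:
By the outcome, as a careful person would: the job done as asked, in the order asked, and still so for the second after the job is handed in, with the robot touching nothing.
It also fails if it takes over 118 s, if anything falls off the work surface, if the arm or the gripper's body presses on something with over 40 N, if the wrist force passes 120 N, or if a joint passes its speed limit or range.

ROBOT

A 6-joint arm with a two-finger parallel gripper is mounted at the origin on a cart in front of the work surface, level with it; the furniture and walls round the work are solid. World frame = base frame: x ahead of the robot, y to its left, z up, the work surface at z = 0. Lengths are in mm, angles in rad, forces in N, time in s.
With the tool pointing down it reaches from about 350 to 875 mm from the base axis. Payload 4.2 kg.
Tool frame: the origin (TCP) lies on the mounting face of the last link; the fingertips stand 173 mm ahead of it and the grasp point (between the pads) lies grip_point_offset ahead of it (grip_point_offset is the distance from the TCP to the grasp point, in mm); z points along the fingers, y is the line along which they close (so a half turn about z gives the same grasp; the last joint's range is limited). The gripper opens to 85 mm and grips with 20 to 120 N. Pads are 22 mm wide; open, the fingers measure 114 mm over their backs; the gripper's body (76 mm by 85 mm) begins 54 mm behind the grasp point. The pads swing forward as they close: fully open they stand 13 mm farther back than shut.
Start: joints at [1.381, 0.385, 0.008, 0, -1.194, -0.259], TCP at [271.144, 563.099, 404.712] pointing down, gripper open.
Joint ranges: [-3.14, 3.14], [-1.21, 2.06], [-1.07, 1.41], [-3.16, 2.05], [-2.99, -0.16], [-3.1, 3.1]. Speed limits (rad/s): [2.79, 2.79, 3.14, 3.14, 3.14, 3.14].

INTERFACE

Orientations are given as a unit quaternion [x, y, z, w].
In Python, from bench import read_state, get_image, job_done, recognise, place_of, grip_point_offset gives the robot as it stands. The module is installed in compiled form; this text tells all that it offers.
- The arm moves only by the tool carry_out, never from a script. Its arguments are lists of equal length, an entry for each row: "slide": the shift along the tool's x, y, z in m, a list of three; "roll": the turn about the tool's z in degrees; "claw": the finger opening in m, from 0 to 0.0854. A call has 1 to 8 rows; each row is the pose to reach, as a shift and turn from the pose commanded when the call began, along the tool's axes at that moment; what a row does not reach only later rows make up. A row lasts 1/8 s, in which the tool goes at most 62.5 mm and 10.7 degrees, less where a joint would pass 70% of its speed; a pose out of reach is approached as far as the arm can. A call with a gripper value outside its range is refused whole. The fingers move at their own pace and stop on an object; the grip force is fixed at half the most. Time passes only in rows, so rows that repeat a pose let the fingers close. It gives the time, the measured TCP pose, the force, the opening and the grip force at its end, in the units of the state.
- read_state(): the state, without advancing time (a new reading comes with each control period).
- get_image(name): name is "scene" or "side" or "wrist"; returns a dict with "img" (400x640x3 uint8, red, green, blue), "z_map" (400x640 float32, mm along the optical axis (not along the pixel's ray), 0 where there is no reading), "mtx" (3x3 intrinsics, pixels), "k1" (the pictures are not rectified: a ray, as slopes to the right and down, at radius r is drawn at 1 + k1 r^2 times it, then the intrinsics apply), "world_from_camera" (4x4, takes a point from camera to world coordinates); the wrist camera has in their place "T_tool_cam" (4x4, takes a point from camera to tool coordinates, whose origin is the TCP and whose axes are the flange's). Camera axes: x right, y up, looking along -z (the intrinsics and any distortion apply to the point x, -y, -z); pixel columns grow to the right and rows downward; lengths in mm; the calibration is good to about 2 mm. A picture is of the moment at which its call begins: read the wrist's pose just before it.
- job_done(): hands the job in; it is judged then, once.
Trained networks look in a picture, given as the dict that the camera call returned (one of the last four; its "shot" number tells which), for a name from the list of things; names that differ only in an ending like _2 or _b are one class to them, and where a whole thing is asked for, a point or a joint stands for the part that bears it (a point fixed in the world has none). Each returns a list of dicts, best first, with "conf" (0 to 1); they miss things now and then, are a little off and sometimes report something else, mostly with a low value. They report only what shows in the picture. A call takes as long as a camera call. They do not tell look-alikes from the thing itself.
- recognise(picture, thing): "at" ([column, row] in pixels, amid what is visible of it).
- place_of(picture, thing): "at" ([column, row] in pixels: a listed point, or the origin of a listed thing).
The state is a dict: "clock": time; "joints": joint angles; "joint_vel": joint speeds; "joint_efforts": joint torques, N m; "position": TCP position; "ee_rot": TCP orientation; "contact_force": force on the tool from outside, world axes, zero at the start; "wrist_torque": the same for the moment, N m; "gripper_width": finger opening in mm; "grasp_force": force on a finger pad.
Only numpy, scipy, OpenCV 4.12 (cv2) and the standard library are available. Lean on these libraries where they do the work, as an engineer would, in place of code of your own. Each camera call takes 0.05 s, during which the arm holds its last target. There are 200 camera calls.

## Working session

There is one attempt and no reset: what is moved stays moved. The work goes in short steps, Python scripts to look and compute and a tool call to move; the robot and the scene stay as the last step left them, time stands still between calls to the robot, and variables do not carry over. Pictures are saved under pics/ and viewed, at most 17 in all, crops included, and the job is handed in when it is done.

Besides the shell and the picture viewer there is one more tool, called after "Emit:" as name(argument=value, ...) on one line, values as JSON. carry_out: Moves the arm, as the interface text tells. Its arguments: {"type":"object","properties":{"slide":{"type":"array"},"roll":{"type":"array"},"claw":{"type":"array"}},"required":["slide","roll","claw"]}

```bash
mkdir -p pics
cat > h.py <<'E'
import numpy as np, cv2
from bench import *
from scipy.spatial.transform import Rotation as R
def tool():
    s=read_state(); T=np.eye(4); T[:3,:3]=R.from_quat(s["ee_rot"]).as_matrix(); T[:3,3]=s["position"]; return T
def pose(name,p):
    return p["W"]
def shot(name):
    T=tool() if name=="wrist" else None
    p=get_image(name)
    p["W"]=T@np.array(p["T_tool_cam"]) if name=="wrist" else np.array(p["world_from_camera"])
    return p
def ray(p,at):
    m=np.array(p["mtx"]); u=np.array([(at[0]-m[0,2])/m[0,0],(at[1]-m[1,2])/m[1,1]])
    s=u.copy()
    for _ in range(20): s=u/(1+p["k1"]*(s@s))
    return np.array([s[0],-s[1],-1.])
def onz(p,at,z):
    d=p["W"][:3,:3]@ray(p,at); o=p["W"][:3,3]; return o+d*(z-o[2])/d[2]
def cloud(p):
    m=np.array(p["mtx"]); r,c=np.mgrid[0:400,0:640]
    u=np.stack([(c-m[0,2])/m[0,0],(r-m[1,2])/m[1,1]],-1); s=u.copy()
    for _ in range(20): s=u/(1+p["k1"]*(s**2).sum(-1,keepdims=True))
    z=p["z_map"]; P=np.stack([s[...,0]*z,-s[...,1]*z,-z],-1)
    P=P@p["W"][:3,:3].T+p["W"][:3,3]; P[z==0]=np.nan; return P
def save(p,n,s=1): cv2.imwrite("pics/"+n,cv2.resize(p["img"][...,::-1],None,fx=s,fy=s))
E
python3 - <<'E'
from h import *
np.set_printoptions(precision=1,suppress=True)
print(grip_point_offset() if callable(grip_point_offset) else grip_point_offset); s=read_state(); print(s)
print(tool())
H=dict(cap=47+33,stone=0,collar=44,specimen_ring=14,dish=0,soaking_dish=0,post_stand=0,balance=0,cell=0)
for n in ["scene","side"]:
    p=shot(n); save(p,n+"0.png",1.25)
    print(n,p["W"][:3,3],-p["W"][:3,2])
    for k,z in dict(cap=54,stone=34,collar=34,specimen_ring=14,dish=0,soaking_dish=0,post_stand=0,balance=0,cell=0).items():
        for d in place_of(p,k)[:3]: print(k,np.array(d["at"]),round(d["conf"],2),onz(p,d["at"],z))
E
```

```text
154.70000000000002
{'clock': 0.0, 'joints': array([ 1.4,  0.4,  0. , -0. , -1.2, -0.3]), 'joint_vel': array([ 0.,  0.,  0.,  0., -0., -0.]), 'joint_efforts': array([ -0. , -39.2,  18.8,   4.2,  -0. ,  -0. ]), 'position': array([271.1, 562.9, 403.6]), 'ee_rot': array([ 1. , -0.2, -0. ,  0. ]), 'contact_force': array([ 0.2,  0.2, -0. ]), 'wrist_torque': array([ 0., -0., -0.]), 'grasp_force': 0.0, 'gripper_width': 85.34633828412723}
[[  0.9  -0.4  -0.  271.1]
 [ -0.4  -0.9  -0.  562.9]
 [  0.    0.   -1.  403.6]
 [  0.    0.    0.    1. ]]
scene [-131.9 -864.5  745.5] [ 0.6  0.7 -0.5]
cap [298.5 172.9] 0.61 [668.4 152.2  54. ]
cap [337.3 180.2] 0.59 [720.6  47.5  54. ]
cap [266.9 210.6] 0.58 [484.1  50.7  54. ]
stone [299.8 177.2] 0.58 [677.9 158.9  34. ]
collar [301.2 178.7] 0.38 [675.2 149.3  34. ]
specimen_ring [298.6 185.7] 0.57 [666.  150.7  14. ]
dish [355.1 296.8] 0.61 [ 469.1 -279.6    0. ]
soaking_dish [219.6 199.2] 0.96 [469.2 259.2   0. ]
post_stand [265.9 244.8] 0.56 [438.2  -2.4   0. ]
balance [379.5 233.1] 0.95 [ 679.6 -152.5    0. ]
cell [303.6 195. ] 0.94 [658.1 119.4   0. ]
side [ 471.7 -858.7  782.7] [ 0.1  0.8 -0.6]
cap [325.7 179.9] 0.67 [680.9 142.9  54. ]
cap [361.9 192.1] 0.65 [778.3  56.9  54. ]
cap [331.2 170.6] 0.6 [709.8 191.9  54. ]
stone [322.6 184.5] 0.5 [671.5 147.   34. ]
collar [323.6 183.3] 0.52 [676.  152.9  34. ]
specimen_ring [323.2 188.4] 0.53 [674.5 151.9  14. ]
dish [269.4 307.3] 0.74 [ 455.  -277.7    0. ]
soaking_dish [263.4 181.2] 0.88 [482.4 252.3   0. ]
post_stand [258.3 236.1] 0.9 [446.2 -21.   -0. ]
post_stand [322.6 195.4] 0.24 [668.6 132.8   0. ]
balance [343.5 253.2] 0.67 [ 674.4 -136.     0. ]
cell [321.4 195.4] 0.7 [664.7 133.6   0. ]
```

View pics/scene0.png

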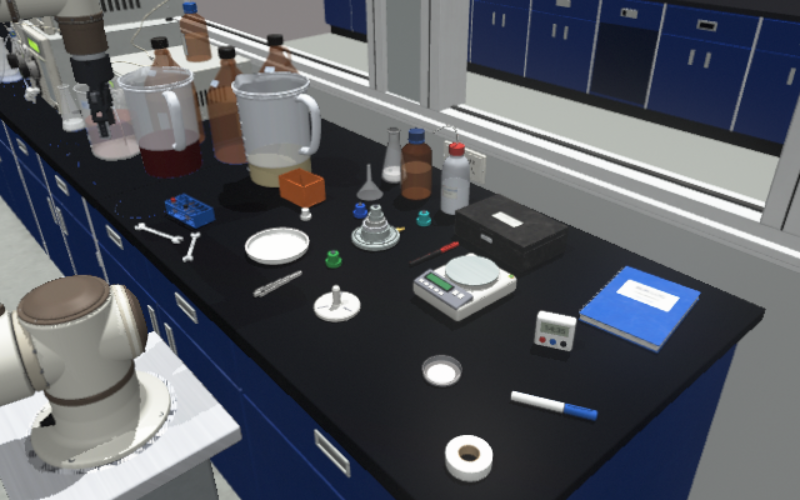

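View pics/side0.png

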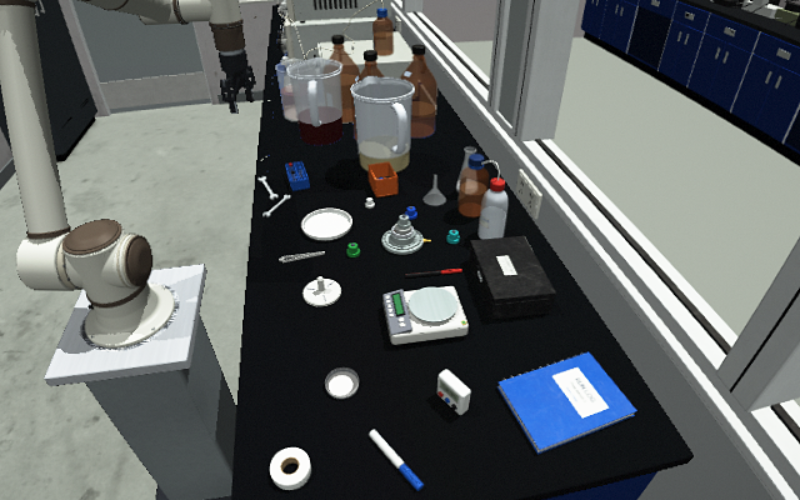

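The scene shows the stack at about (375,225) in the enlarged picture. The soaking dish is at (277,245), the post at (337,302), the balance pan at (472,271) and the petri dish at (441,371). Three look-alikes (green, blue, turquoise) stand around them. Next I'll refine the positions with depth and check obstacle heights.

Run:
```python
from h import *
np.set_printoptions(precision=1,suppress=True,linewidth=200)
H=np.full((26,17),0)
for n in ["scene","side"]:
    p=shot(n); P=cloud(p); 
    def fit(name,c,z0,z1,r):
        m=(abs(P[...,2]-(z0+z1)/2)<(z1-z0)/2)&(np.hypot(P[...,0]-c[0],P[...,1]-c[1])<r); q=P[m]
        if len(q)>5:
            (x,y),rr=cv2.minEnclosingCircle(q[:,:2].astype(np.float32)); print(n,name,len(q),"bbox mid",(np.nanpercentile(q,2,axis=0)+np.nanpercentile(q,98,axis=0))/2,"mec",x,y,rr)
    fit("pan",(677,-145),48,58,90); fit("stackcap",(667,130),52,85,40); fit("cell",(667,130),8,20,80); fit("soak",(475,255),12,24,90); fit("foot",(442,-15),6,14,70); fit("post",(442,-15),25,56,50); fit("dish",(462,-279),4,16,55)
    for x,y,z in P.reshape(-1,3):
        if 250<x<1000 and -450<y<650 and z==z and 0<z<600:
            i,j=int((650-y)//50),int((x-250)//50)
            if 0<=i<26 and 0<=j<17: H[i,j]=max(H[i,j],z)
print("cols x",[250+50*j for j in range(16)])
for i in range(22): print(650-50*i-25,H[i])
print(get_image("wrist")["T_tool_cam"])
```

```text
scene pan 968 bbox mid [ 661.  -148.    51.9] mec 654.3901977539062 -146.7279815673828 72.63664245605469
scene stackcap 158 bbox mid [663.2 138.3  68.3] mec 663.5287475585938 140.03933715820312 21.58049964904785
scene cell 390 bbox mid [664.8 136.6  13.9] mec 674.2939453125 138.06204223632812 65.10746002197266
scene soak 270 bbox mid [472.4 250.6  16.3] mec 475.3330993652344 249.46142578125 72.75651550292969
scene foot 566 bbox mid [439.7 -16.8   9.7] mec 440.8436584472656 -15.334268569946289 46.04628372192383
scene post 68 bbox mid [439.7 -16.5  38.1] mec 439.8649597167969 -16.324363708496094 8.187371253967285
scene dish 283 bbox mid [ 462.2 -281.     8.8] mec 468.7196350097656 -283.4340515136719 39.89348220825195
side pan 1034 bbox mid [ 663.5 -148.4   52.2] mec 656.1873168945312 -148.5821533203125 71.69303131103516
side stackcap 125 bbox mid [669.  135.2  68.2] mec 669.7185668945312 138.33274841308594 21.847320556640625
side cell 329 bbox mid [670.4 130.9  13.9] mec 677.1536254882812 135.89599609375 62.86711502075195
side soak 192 bbox mid [476.8 250.5  16.9] mec 474.2853698730469
[... 1287 characters left out ...]
 9   4   4 130 133   3   0   0]
25 [ 3  4  4 13 13  4  4  8 12 11  9 66 67 66 65  0  0]
-25 [ 3  3 11 53 47  4  5 10 12 13 16 66 66 65 63  0  0]
-75 [ 4  4  3 14 14  4 46 50 54 43  4 66 66 65 64  0  0]
-125 [ 4  5  4  3  4  4 52 56 57 57  4 66 66 66  5  0  0]
-175 [ 3  4  5  4  4  4 50 57 57 56 56 65 66 66  4  0  0]
-225 [ 4  3  4  4 14  4 50 50 55 43  5  4  5  5  5  0  0]
-275 [ 4  4  4 14 15  5  4  4  4  4  5  5  4  5  4  0  0]
-325 [ 5  4  4 13 13  5  5 64 66  5 21 20 20 21 21  0  0]
-375 [ 4  4  4  4  4 17  5 62 66  4 21 21 22 22 21  0  0]
-425 [ 4 23 23  5 14 18  4  5  4  4 22 21 22 22 21  0  0]
[[ 0.   0.9  0.3 83.9]
 [ 1.  -0.   0.  -0.9]
 [ 0.   0.3 -0.9 31.4]
 [ 0.   0.   0.   1. ]]
```

```bash
cat >> h.py <<'E'
def go(x,y,tz,say=1):
    "slide in m to bring tip axis to x,y and fingertip (173) to height tz"
    T=tool(); d=T[:3,:3].T@(np.array([x,y,tz+173])-T[:3,3])/1000
    print("slide",np.round(d,4),"len",round(np.linalg.norm(d)*1000))
E
python3 -c "
from h import *
go(667,137,225)
print(R.from_quat(read_state()['ee_rot']).as_matrix().round(4))"
```

```text
slide [0.5415 0.2122 0.0067] len 582
[[ 0.901  -0.4338  0.    ]
 [-0.4338 -0.901   0.    ]
 [ 0.     -0.     -1.    ]]
```

Emit:
carry_out(slide=[[0.05,0.02,0],[0.1,0.04,0],[0.15,0.06,0],[0.2,0.08,0],[0.25,0.1,0],[0.3,0.12,0],[0.35,0.14,0],[0.4,0.157,0]], roll=[0,0,0,0,0,0,0,0], claw=[0.085,0.085,0.085,0.085,0.085,0.085,0.085,0.085])

```text
clock: 2.15
position: [564.4, 246.6, 405.0]
ee_rot: [0.975, -0.222, 0.0, -0.0]
contact_force: [0.8, 0.5, -0.0]
gripper_width: 85.0
grasp_force: 0.0
```

Emit:
carry_out(slide=[[0.05,0.018,0],[0.1,0.038,0],[0.14,0.055,0],[0.14,0.055,0],[0.14,0.055,0]], roll=[0,0,0,0,0], claw=[0.06,0.05,0.05,0.05,0.05])

```text
clock: 2.78
position: [665.5, 137.9, 404.4]
ee_rot: [0.975, -0.223, -0.0, 0.0]
contact_force: [-0.6, 0.5, 0.2]
gripper_width: 49.8
grasp_force: 0.0
```

Run:
```python
from h import *
np.set_printoptions(precision=1,suppress=True,linewidth=200)
print(read_state()); p=shot("wrist"); save(p,"w1.png",1.25); P=cloud(p)
for k,z in dict(cap=54,stone=34,collar=34,specimen_ring=14,cell=0).items():
    for d in place_of(p,k)[:3]: print(k,np.array(d["at"]),round(d["conf"],2),onz(p,d["at"],z))
for z0,z1 in [(50,58),(60,66),(80,84),(40,46),(30,36),(11,16)]:
    m=(P[...,2]>z0)&(P[...,2]<z1)&(np.hypot(P[...,0]-667,P[...,1]-137)<60); q=P[m]
    if len(q): print(z0,len(q),(np.percentile(q,1,axis=0)+np.percentile(q,99,axis=0))/2,np.percentile(q,99,axis=0)-np.percentile(q,1,axis=0))
# fingertips in tool coords
Q=(P-tool()[:3,3])@tool()[:3,:3]
m=(Q[...,2]<185)&(abs(Q[...,1])<70); q=Q[m]; print("fingers",len(q), np.percentile(q,[1,50,99],axis=0) if len(q) else "")
```

```text
{'clock': 2.775, 'joints': array([ 0.4,  0.5,  0.2, -0. , -1.3,  0.7]), 'joint_vel': array([ 0., -0., -0.,  0., -0.,  0.]), 'joint_efforts': array([ -0.8, -43.8,  19.3,   4.3,   0. ,   0. ]), 'position': array([665.5, 137.9, 404.4]), 'ee_rot': array([ 1. , -0.2, -0. ,  0. ]), 'contact_force': array([-0.6,  0.5,  0.2]), 'wrist_torque': array([ 0. ,  0. , -0.1]), 'grasp_force': 0.0, 'gripper_width': 49.801971788027885}
cap [313.2 181.6] 0.93 [668.4 142.6  54. ]
cap [369.9 248.4] 0.72 [563.4 117.1  54. ]
cap [220.4 180.5] 0.7 [714.6 235.7  54. ]
stone [313.5 172.9] 0.98 [673.2 140.1  34. ]
50 397 [668.1 142.4  53.8] [42.1 41.8  6.4]
60 262 [670.8 143.3  63.2] [31.5 32.5  4.2]
80 295 [670.2 143.2  81.9] [21.4 21.4  3.6]
40 531 [666.8 142.4  42.7] [54.  54.   4.8]
30 428 [666.9 142.6  33.5] [62.3 61.9  4.6]
11 3225 [667.4 142.3  13.5] [104.2 103.1   4.5]
fingers 34572 [[ -8.5 -61.5  81.7]
 [ 13.   -0.3 101.9]
 [ 20.7  61.1 162.9]]
```

View pics/w1.png

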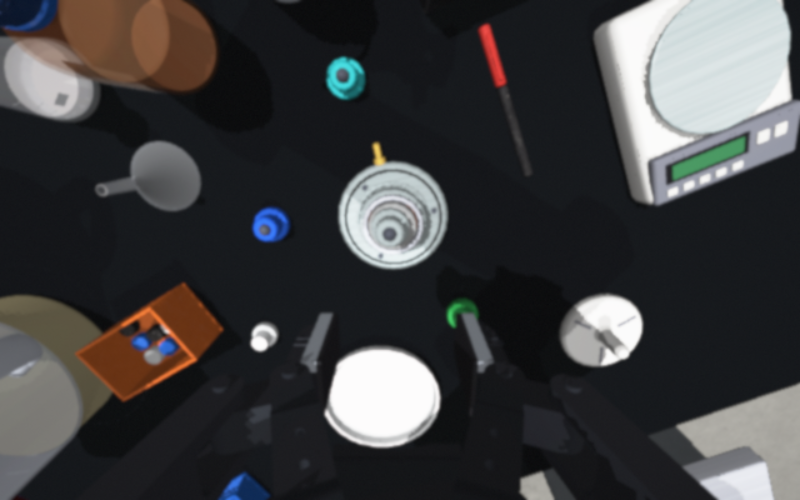

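The wrist view shows the stack centred at (392,215), clear of the blue, green and turquoise look-alikes. I'll go down onto the cap.

Emit:
carry_out(slide=[[0.001,-0.006,0.04],[0.001,-0.006,0.09],[0.001,-0.006,0.13],[0.001,-0.006,0.155],[0.001,-0.006,0.164],[0.001,-0.006,0.164],[0.001,-0.006,0.164],[0.001,-0.006,0.164]], roll=[0,0,0,0,0,0,0,0], claw=[0.05,0.05,0.05,0.05,0.05,0.05,0.035,0.015])

```text
clock: 4.08
position: [669.6, 143.0, 242.8]
ee_rot: [0.975, -0.222, 0.001, -0.001]
contact_force: [-1.5, -0.8, 0.9]
gripper_width: 21.3
grasp_force: 58.7
```

Emit:
carry_out(slide=[[0,0,0],[0,0,0],[0,0,-0.01],[0,0,-0.05],[0,0,-0.09],[0,0,-0.09]], roll=[0,0,0,0,0,0], claw=[0.015,0.015,0.015,0.015,0.015,0.015])

```text
clock: 4.82
position: [669.8, 142.9, 335.2]
ee_rot: [0.975, -0.222, 0.003, -0.002]
contact_force: [0.1, 0.8, -0.8]
gripper_width: 21.3
grasp_force: 58.9
```

Run:
```python
from h import *
np.set_printoptions(precision=1,suppress=True,linewidth=200)
p=shot("wrist"); save(p,"w2.png",1); P=cloud(p); T=tool()
Q=(P-T[:3,3])@T[:3,:3]
for a,b in [(120,140),(140,150),(150,160),(160,165),(165,170),(170,175),(175,180),(180,190)]:
    m=(Q[...,2]>a)&(Q[...,2]<b)&(np.hypot(Q[...,0],Q[...,1])<60); q=Q[m]
    if len(q)>5: print(a,len(q),np.percentile(q,[1,50,99],axis=0).tolist())
for z0,z1 in [(50,58),(40,46),(30,36),(11,16)]:
    m=(P[...,2]>z0)&(P[...,2]<z1)&(np.hypot(P[...,0]-667,P[...,1]-142)<60); q=P[m]
    if len(q): print(z0,len(q),(np.percentile(q,1,axis=0)+np.percentile(q,99,axis=0))/2,np.percentile(q,99,axis=0)-np.percentile(q,1,axis=0))
go(464,-281,110)
```

```text
120 3109 [[-7.323450487157343, -42.22714335632924, 120.09723512818178], [13.219391999553467, 8.89122629735783, 125.80556526183256], [16.016945941546457, 39.50424605532496, 139.67609766857208]]
140 815 [[-8.052237871547058, -25.500712505691258, 140.0788543932964], [9.516828618288248, 8.78845880374572, 144.7280364740027], [13.693875040953007, 22.090607242761706, 149.88759844168084]]
150 2005 [[-8.355818571167797, -24.9411134159464, 150.28312557050117], [6.460706180889698, -1.9575205353340253, 157.7883830202918], [13.57600210733122, 21.54409811956257, 159.85803678740209]]
160 478 [[-7.436338510676681, -24.64519274975939, 160.01963556943215], [12.099858908450802, -1.5026107730461058, 162.17885463840955], [13.963152836122308, 21.085166293086974, 164.95263968318775]]
165 234 [[-2.822494341496605, -18.663443890064666, 165.01962654567168], [12.654732757820955, -1.772126310903304, 167.0627640166822], [14.198639855556678, 15.325062262799154, 169.9180150326098]]
170 128 [[7.713408397931807, -12.388292477137268, 170.1057736482596], [12.328762427144433, -1.5147894201363856, 172.3771023158066], [14.332697550076174, 8.825029135940905, 174.9026528700359]]
175 622 [[6.976329983928032, -16.0968225391272, 175.11713741662734], [13.642531445725322, -1.5297632457424246, 176.54057580094957], [18.57297079085702, 12.326427424278423, 179.80537919765098]]
180 213 [[6.450545415881691, -17.384824444720586, 180.13686263302435], [16.695271355531485, -1.542989351201745, 182.88500203213505], [18.610638159447102, 14.095165560729189, 186.53748348312024]]
50 1714 [668.4 142.4  53.2] [40.9 40.6  3.7]
40 726 [667.  142.3  42.8] [54.  53.9  5.1]
30 579 [670.6 142.6  33.2] [55.4 62.2  4.6]
11 4132 [668.4 142.4  13.5] [103.5 103.1   4.6]
slide [-0.   0.5  0. ] len 473
```

View pics/w2.png

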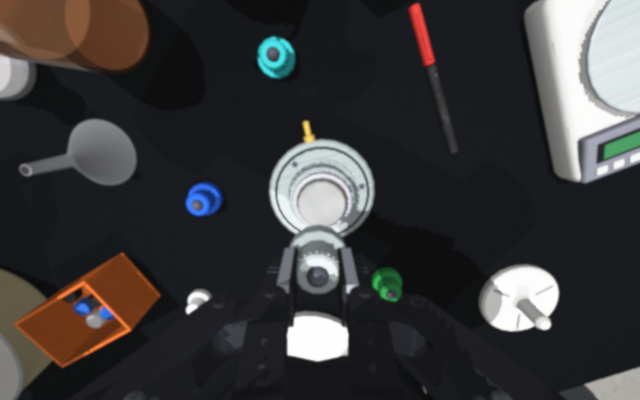

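```bash
sed -i 's/np.round(d,4)/d.round(4).tolist()/' h.py
python3 - <<'E'
from h import *
s=read_state(); print(s["clock"],s["position"],s["joint_vel"].round(3)); go(464,-281,162)
E
```

```text
4.875 [669.11413149 142.74593518 332.39932868] [ 0.001  0.038 -0.056 -0.019  0.001 -0.   ]
slide [-0.0008, 0.4708, -0.0038] len 471
```

Emit:
carry_out(slide=[[0,0.03,0],[0,0.08,0],[0,0.13,0],[0,0.18,0],[0,0.23,0],[0,0.28,0],[0,0.33,0],[0,0.38,0]], roll=[0,0,0,0,0,0,0,0], claw=[0.015,0.015,0.015,0.015,0.015,0.015,0.015,0.015])

```text
clock: 5.88
position: [502.8, -200.8, 329.1]
ee_rot: [0.975, -0.223, -0.002, -0.0]
contact_force: [-0.0, -0.5, -0.8]
gripper_width: 21.3
grasp_force: 58.9
```

Emit:
carry_out(slide=[[0,0.05,0.02],[0,0.08,0.04],[0,0.09,0.04],[0,0.09,0.04],[0,0.09,0.04]], roll=[0,0,0,0,0], claw=[0.015,0.015,0.015,0.015,0.015])

```text
clock: 6.5
position: [466.0, -280.0, 291.2]
ee_rot: [0.975, -0.222, 0.001, 0.0]
contact_force: [0.3, -1.5, -1.3]
gripper_width: 21.0
grasp_force: 59.0
```

Run:
```python
from h import *
np.set_printoptions(precision=1,suppress=True,linewidth=200)
print(read_state()["position"]); p=shot("wrist"); save(p,"w3.png",1); P=cloud(p); T=tool()
for d in place_of(p,"dish")[:2]: print(np.array(d["at"]),round(d["conf"],2),onz(p,d["at"],0))
m=(P[...,2]>0.5)&(P[...,2]<16)&(np.hypot(P[...,0]-464,P[...,1]+281)<50); q=P[m]
print(len(q),(np.percentile(q,1,axis=0)+np.percentile(q,99,axis=0))/2,np.percentile(q,99,axis=0)-np.percentile(q,1,axis=0))
```

```text
[ 466.  -280.   291.2]
[318.9 200.8] 0.75 [ 464.  -279.6    0. ]
3981 [ 468.6 -280.7    6.4] [73.1 80.3 11.8]
```

View pics/w3.png

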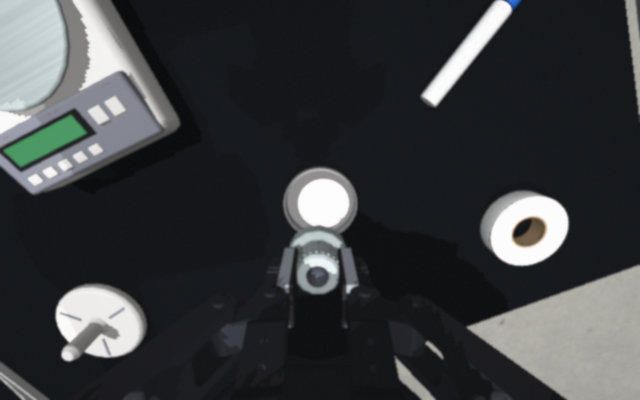

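Emit:
carry_out(slide=[[-0.002,0.002,0.03],[-0.002,0.002,0.06],[-0.002,0.002,0.08],[-0.002,0.002,0.09],[-0.002,0.002,0.094],[-0.002,0.002,0.096],[-0.002,0.002,0.096],[-0.002,0.002,0.096]], roll=[0,0,0,0,0,0,0,0], claw=[0.015,0.015,0.015,0.015,0.015,0.015,0.015,0.015])

```text
clock: 7.6
position: [462.7, -281.7, 195.3]
ee_rot: [0.975, -0.223, 0.001, 0.0]
contact_force: [0.1, 0.4, -0.6]
gripper_width: 21.2
grasp_force: 59.0
```

Emit:
carry_out(slide=[[0,0,0.001],[0,0,0.002],[0,0,0.002],[0,0,0.003],[0,0,0.003]], roll=[0,0,0,0,0], claw=[0.015,0.015,0.015,0.015,0.015])

```text
clock: 8.22
position: [462.6, -281.6, 191.6]
ee_rot: [0.975, -0.223, -0.0, -0.0]
contact_force: [-0.7, -0.2, -1.4]
gripper_width: 21.4
grasp_force: 59.0
```

Emit:
carry_out(slide=[[0,0,0.0005],[0,0,0.001],[0,0,0.001],[0,0,0.0015],[0,0,0.0015],[0,0,0.0015]], roll=[0,0,0,0,0,0], claw=[0.015,0.015,0.015,0.015,0.015,0.015])

```text
clock: 8.98
position: [462.6, -281.6, 190.7]
ee_rot: [0.975, -0.222, 0.0, 0.0]
contact_force: [-1.8, 1.3, 4.8]
gripper_width: 21.0
grasp_force: 59.6
```

Emit:
carry_out(slide=[[0,0,0],[0,0,0],[0,0,0],[0,0,0],[0,0,-0.02],[0,0,-0.06],[0,0,-0.11],[0,0,-0.16]], roll=[0,0,0,0,0,0,0,0], claw=[0.025,0.03,0.04,0.05,0.055,0.06,0.06,0.06])

```text
clock: 9.98
position: [462.4, -281.5, 351.6]
ee_rot: [0.975, -0.223, -0.0, -0.0]
contact_force: [1.5, 0.3, 0.5]
gripper_width: 60.0
grasp_force: 0.0
```

Emit:
carry_out(slide=[[0,-0.04,0],[0,-0.09,0],[0,-0.14,0],[0,-0.19,0],[0,-0.24,0],[0,-0.29,0],[0,-0.34,0],[0,-0.39,0]], roll=[0,0,0,0,0,0,0,0], claw=[0.06,0.06,0.06,0.06,0.06,0.06,0.06,0.06])

```text
clock: 10.98
position: [632.3, 71.4, 350.1]
ee_rot: [0.975, -0.222, -0.0, 0.0]
contact_force: [0.1, -0.5, 0.8]
gripper_width: 60.2
grasp_force: 0.0
```

Emit:
carry_out(slide=[[0.001,-0.04,0],[0.002,-0.07,0],[0.002,-0.08,0],[0.002,-0.08,0],[0.002,-0.08,0]], roll=[0,0,0,0,0], claw=[0.06,0.06,0.06,0.06,0.06])

```text
clock: 11.6
position: [667.9, 140.0, 350.3]
ee_rot: [0.975, -0.223, -0.0, 0.0]
contact_force: [-0.2, -0.7, 0.5]
gripper_width: 60.1
grasp_force: 0.0
```

Run:
```python
from h import *
np.set_printoptions(precision=1,suppress=True,linewidth=200)
s=shot("scene"); x=s["img"][150:340,150:440]; cv2.imwrite("pics/s1.png",cv2.resize(x[...,::-1],None,fx=2.5,fy=2.5,interpolation=2))
p=shot("wrist"); P=cloud(p); T=tool(); print(T[:3,3])
for d in place_of(p,"stone")[:2]: print(np.array(d["at"]),round(d["conf"],2),onz(p,d["at"],34))
for z0,z1 in [(51,58),(40,46),(30,36),(11,16)]:
    m=(P[...,2]>z0)&(P[...,2]<z1)&(np.hypot(P[...,0]-667,P[...,1]-142)<60); q=P[m]
    if len(q): print(z0,len(q),(np.percentile(q,1,axis=0)+np.percentile(q,99,axis=0))/2,np.percentile(q,99,axis=0)-np.percentile(q,1,axis=0))
m=(P[...,2]>40)&(np.hypot(P[...,0]-667,P[...,1]-142)<35)&(P[...,2]<60);print(np.percentile(P[m][:,2],[50,90,98]))
go(667.5,141.5,46)
```

```text
[668.  139.9 350.5]
[314.7 188.5] 0.92 [671.7 142.   34. ]
51 1553 [668.2 142.2  53.6] [40.6 40.3  3.2]
40 719 [667.  142.3  42.8] [53.9 53.9  4.9]
30 538 [669.2 142.6  33.4] [58.1 62.   4.7]
11 4213 [667.6 142.4  13.5] [104.6 102.7   4.5]
[53.2 54.4 54.9]
slide [-0.0012, -0.0011, 0.1316] len 132
```

View pics/s1.png

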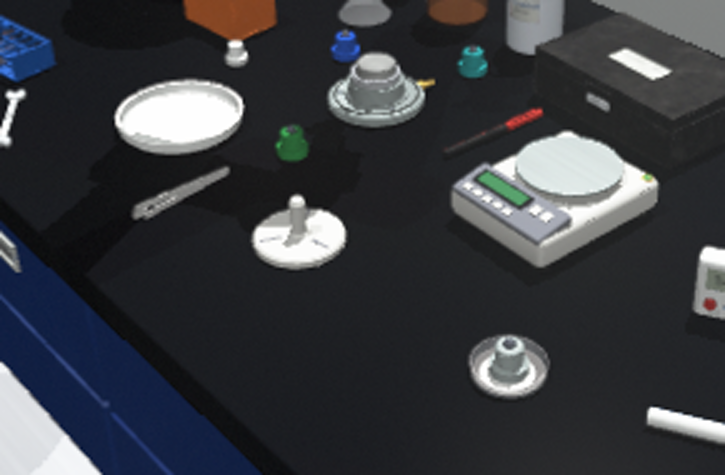

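The cap stands upright in the petri dish at (508,362). Stone next.

Emit:
carry_out(slide=[[-0.001,-0.001,0.03],[-0.001,-0.001,0.07],[-0.001,-0.001,0.1],[-0.001,-0.001,0.12],[-0.001,-0.001,0.13],[-0.001,-0.001,0.133],[-0.001,-0.001,0.133],[-0.001,-0.001,0.133]], roll=[0,0,0,0,0,0,0,0], claw=[0.06,0.06,0.06,0.06,0.06,0.06,0.06,0.06])

```text
clock: 12.75
position: [668.1, 142.4, 218.4]
ee_rot: [0.975, -0.222, 0.001, -0.001]
contact_force: [0.4, -0.4, 0.5]
gripper_width: 59.6
grasp_force: 0.0
```

Emit:
carry_out(slide=[[0,0,0],[0,0,0],[0,0,0],[0,0,0],[0,0,0]], roll=[0,0,0,0,0], claw=[0.05,0.045,0.035,0.035,0.035])

```text
clock: 13.38
position: [668.1, 142.4, 218.1]
ee_rot: [0.975, -0.222, 0.001, -0.0]
contact_force: [-1.0, 0.8, 6.1]
gripper_width: 39.9
grasp_force: 60.5
```

Run:
```python
from h import *
np.set_printoptions(precision=1,suppress=True,linewidth=200)
s=read_state(); print(s["position"],s["contact_force"],s["wrist_torque"])
p=shot("wrist"); x=p["img"][120:320,200:440]; cv2.imwrite("pics/w4.png",cv2.resize(x[...,::-1],None,fx=3,fy=3,interpolation=2))
```

```text
[668.1 142.4 218.1] [-1.   0.8  6.1] [ 0.1  0.4 -0. ]
```

View pics/w4.png

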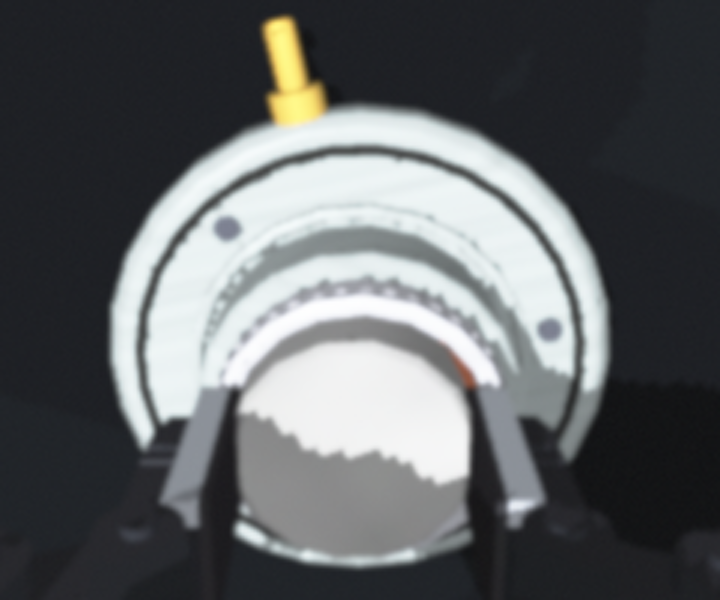

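The stone sits centred between the pads, and the collar around it is free. I'll lift slowly.

Emit:
carry_out(slide=[[0,0,-0.003],[0,0,-0.008],[0,0,-0.014],[0,0,-0.02],[0,0,-0.03],[0,0,-0.04],[0,0,-0.05],[0,0,-0.05]], roll=[0,0,0,0,0,0,0,0], claw=[0.035,0.035,0.035,0.035,0.035,0.035,0.035,0.035])

```text
clock: 14.42
position: [668.1, 142.4, 268.7]
ee_rot: [0.975, -0.222, 0.001, -0.001]
contact_force: [-0.3, 0.1, -0.7]
gripper_width: 39.8
grasp_force: 60.4
```

Run:
```python
from h import *
s=read_state(); print(s["position"])
p=shot("wrist"); x=p["img"][120:320,200:440]; cv2.imwrite("pics/w5.png",cv2.resize(x[...,::-1],None,fx=2,fy=2,interpolation=2))
P=cloud(p); T=tool(); Q=(P-T[:3,3])@T[:3,:3]
m=(Q[...,2]>155)&(Q[...,2]<195)&(np.hypot(Q[...,0],Q[...,1])<30)&(abs(Q[...,1])<17); q=Q[m]; print(np.percentile(q,[1,50,99],axis=0).round(1).tolist())
go(474,250.5,95)
```

```text
[668.1309882  142.38430602 268.72929219]
[[-18.8, -16.6, 162.5], [5.9, -0.4, 163.8], [22.3, 16.4, 181.1]]
slide [-0.2216, -0.0133, -0.0003] len 222
```

View pics/w5.png

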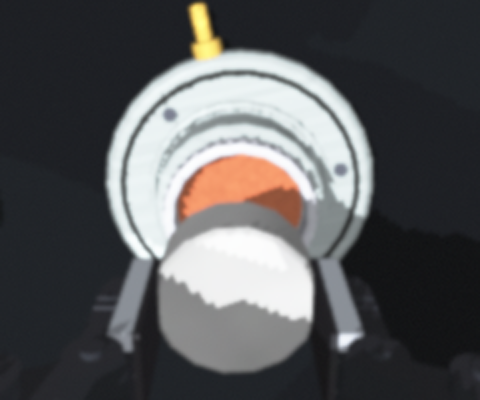

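Emit:
carry_out(slide=[[-0.03,-0.002,0],[-0.08,-0.005,0],[-0.13,-0.008,0],[-0.18,-0.011,0],[-0.21,-0.013,0],[-0.222,-0.013,0.01],[-0.222,-0.013,0.03],[-0.222,-0.013,0.05]], roll=[0,0,0,0,0,0,0,0], claw=[0.035,0.035,0.035,0.035,0.035,0.035,0.035,0.035])

```text
clock: 15.48
position: [473.6, 250.2, 216.1]
ee_rot: [0.975, -0.223, -0.0, 0.0]
contact_force: [-0.1, -0.0, -0.2]
gripper_width: 40.1
grasp_force: 60.5
```

Emit:
carry_out(slide=[[0,0,0.01],[0,0,0.018],[0,0,0.023],[0,0,0.026],[0,0,0.027],[0,0,0.027],[0,0,0.027]], roll=[0,0,0,0,0,0,0], claw=[0.035,0.035,0.035,0.035,0.035,0.035,0.035])

```text
clock: 16.35
position: [473.5, 250.4, 190.5]
ee_rot: [0.975, -0.222, 0.0, -0.0]
contact_force: [-0.7, 1.2, -1.2]
gripper_width: 39.5
grasp_force: 60.5
```

Emit:
carry_out(slide=[[0,0,0.0005],[0,0,0.001],[0,0,0.0015],[0,0,0.0015],[0,0,0.002],[0,0,0.002]], roll=[0,0,0,0,0,0], claw=[0.035,0.035,0.035,0.035,0.035,0.035])

```text
clock: 17.1
position: [473.5, 250.4, 189.0]
ee_rot: [0.975, -0.222, 0.0, -0.0]
contact_force: [-2.0, -1.0, 8.7]
gripper_width: 39.9
grasp_force: 61.2
```

Emit:
carry_out(slide=[[0,0,0],[0,0,0],[0,0,0],[0,0,0],[0,0,-0.02],[0,0,-0.06],[0,0,-0.11],[0,0,-0.16]], roll=[0,0,0,0,0,0,0,0], claw=[0.043,0.046,0.05,0.055,0.055,0.06,0.075,0.075])

```text
clock: 18.1
position: [473.3, 250.2, 349.6]
ee_rot: [0.975, -0.223, -0.0, 0.0]
contact_force: [0.6, -0.2, 0.5]
gripper_width: 74.9
grasp_force: 0.0
```

Emit:
carry_out(slide=[[0.04,0.002,0],[0.09,0.006,0],[0.14,0.009,0],[0.19,0.012,0],[0.22,0.014,0],[0.222,0.014,0],[0.222,0.014,0],[0.222,0.014,0]], roll=[0,0,0,0,0,0,0,0], claw=[0.075,0.075,0.075,0.075,0.075,0.075,0.075,0.075])

```text
clock: 19.1
position: [666.6, 142.1, 348.5]
ee_rot: [0.975, -0.222, -0.0, -0.0]
contact_force: [-0.5, 0.1, -0.4]
gripper_width: 75.0
grasp_force: 0.0
```

Run:
```python
from h import *
np.set_printoptions(precision=1,suppress=True,linewidth=200)
p=shot("wrist"); save(p,"w6.png",1); P=cloud(p); T=tool(); print(T[:3,3])
for k,z in [("collar",34),("specimen_ring",14),("soaking_dish",0),("stone",5)]:
  for d in place_of(p,k)[:1]: print(k,np.array(d["at"]),round(d["conf"],2),onz(p,d["at"],z))
for z0,z1 in [(40,48),(30,38),(11,16)]:
    m=(P[...,2]>z0)&(P[...,2]<z1)&(np.hypot(P[...,0]-667,P[...,1]-142)<60); q=P[m]
    if len(q): print(z0,len(q),(np.percentile(q,1,axis=0)+np.percentile(q,99,axis=0))/2,np.percentile(q,99,axis=0)-np.percentile(q,1,axis=0))
```

```text
[666.6 142.1 348.6]
specimen_ring [317.6 188.2] 0.95 [664.7 143.8  14. ]
soaking_dish [302.6 342.6] 0.75 [472.8 258.3   0. ]
stone [305.8 342. ] 0.76 [476.1 251.6   5. ]
40 744 [667.  142.5  42.6] [53.9 54.1  4.8]
30 2198 [670.  142.5  34.6] [54.7 59.7  5.3]
11 4292 [667.8 142.4  13.5] [104.3 103.1   4.6]
```

View pics/w6.png

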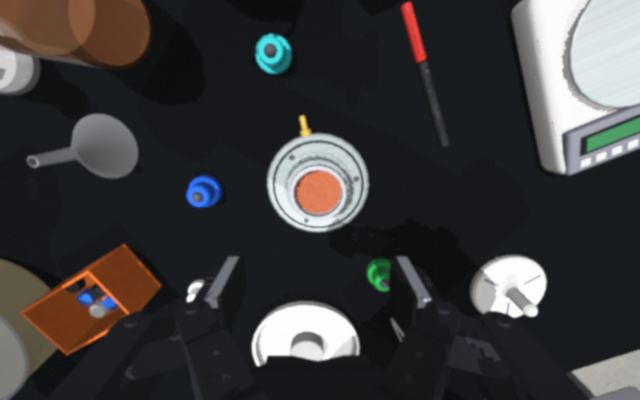

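The stone lies flat in the soaking dish at (307,345). The collar is centred under the gripper, so I'll grip it next.

Emit:
carry_out(slide=[[0,0.0005,0.04],[0,0.0005,0.08],[0,0.0005,0.11],[0,0.0005,0.13],[0,0.0005,0.139],[0,0.0005,0.1425],[0,0.0005,0.1425],[0,0.0005,0.1425]], roll=[0,0,0,0,0,0,0,0], claw=[0.075,0.075,0.075,0.075,0.075,0.075,0.075,0.075])

```text
clock: 20.35
position: [667.5, 141.1, 206.8]
ee_rot: [0.975, -0.222, 0.001, -0.001]
contact_force: [-0.3, -0.0, -0.5]
gripper_width: 74.9
grasp_force: 0.0
```

Emit:
carry_out(slide=[[0,0,0],[0,0,0],[0,0,0],[0,0,0],[0,0,0],[0,0,0]], roll=[0,0,0,0,0,0], claw=[0.065,0.06,0.054,0.046,0.046,0.046])

```text
clock: 21.1
position: [667.4, 141.0, 206.9]
ee_rot: [0.975, -0.222, 0.001, -0.0]
contact_force: [-0.8, 0.2, 5.8]
gripper_width: 52.9
grasp_force: 61.6
```

Emit:
carry_out(slide=[[0,0,-0.002],[0,0,-0.005],[0,0,-0.01],[0,0,-0.02],[0,0,-0.035],[0,0,-0.05],[0,0,-0.06],[0,0,-0.06]], roll=[0,0,0,0,0,0,0,0], claw=[0.046,0.046,0.046,0.046,0.046,0.046,0.046,0.046])

```text
clock: 22.1
position: [667.4, 141.0, 267.2]
ee_rot: [0.975, -0.223, 0.001, -0.001]
contact_force: [0.5, -0.4, -0.7]
gripper_width: 52.3
grasp_force: 62.7
```

Run:
```python
from h import *
s=read_state(); print(s["position"])
p=shot("wrist"); save(p,"w7.png")
P=cloud(p); T=tool(); Q=(P-T[:3,3])@T[:3,:3]
m=(Q[...,2]>155)&(Q[...,2]<185)&(np.hypot(Q[...,0],Q[...,1])<34)&(abs(Q[...,1])<22); q=Q[m]; print(np.percentile(q,[1,50,99],axis=0).round(1).tolist())
go(442,-16,110)
```

```text
[667.39848163 141.01532649 267.2181329 ]
[[-27.0, -21.7, 161.4], [-12.6, 0.8, 163.5], [27.2, 21.7, 172.1]]
slide [-0.1347, 0.2391, -0.017] len 275
```

View pics/w7.png

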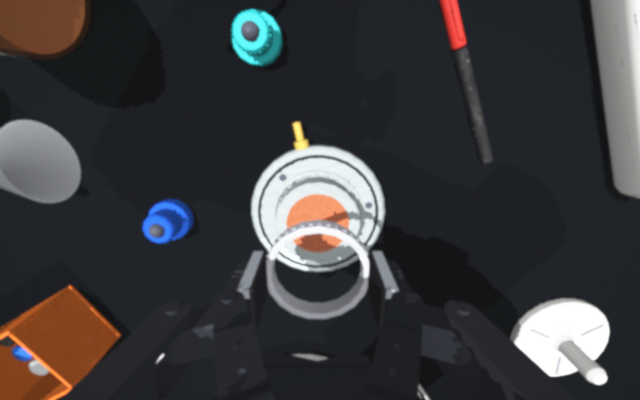

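The collar is held level, with nothing else lifted. I'll carry it over the post.

Emit:
carry_out(slide=[[-0.02,0.035,-0.01],[-0.045,0.08,-0.02],[-0.07,0.125,-0.02],[-0.095,0.17,-0.02],[-0.12,0.214,-0.02],[-0.135,0.239,-0.02],[-0.135,0.239,-0.02],[-0.135,0.239,-0.02]], roll=[0,0,0,0,0,0,0,0], claw=[0.046,0.046,0.046,0.046,0.046,0.046,0.046,0.046])

```text
clock: 23.15
position: [442.5, -15.6, 285.9]
ee_rot: [0.975, -0.222, 0.0, -0.0]
contact_force: [-0.1, -0.1, -1.3]
gripper_width: 52.7
grasp_force: 62.8
```

Run:
```python
from h import *
np.set_printoptions(precision=1,suppress=True,linewidth=200)
p=shot("wrist"); save(p,"w8.png",1); P=cloud(p); T=tool(); print(T[:3,3])
for d in place_of(p,"post_stand")[:2]: print(np.array(d["at"]),round(d["conf"],2),onz(p,d["at"],0))
for z0,z1 in [(5,15),(38,56)]:
    m=(P[...,2]>z0)&(P[...,2]<z1)&(np.hypot(P[...,0]-442,P[...,1]+16)<60); q=P[m]
    if len(q): print(z0,len(q),(np.percentile(q,1,axis=0)+np.percentile(q,99,axis=0))/2,np.percentile(q,99,axis=0)-np.percentile(q,1,axis=0))
```

```text
[442.7 -15.4 285.8]
[313.8 201.8] 0.59 [443.2 -11.2   0. ]
5 6188 [444.2 -13.4   9.2] [82.7 83.1  5.9]
38 220 [445.7 -13.5  44.5] [10.1 14.  12.4]
```

View pics/w8.png

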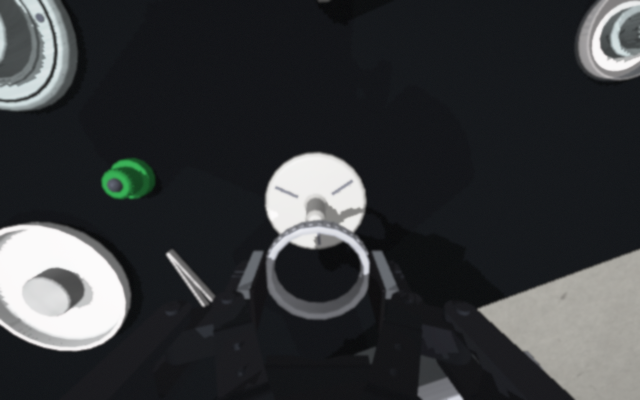

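Emit:
carry_out(slide=[[0.0005,-0.001,0.02],[0.0005,-0.001,0.045],[0.0005,-0.001,0.07],[0.0005,-0.001,0.085],[0.0005,-0.001,0.094],[0.0005,-0.001,0.098],[0.0005,-0.001,0.1],[0.0005,-0.001,0.1]], roll=[0,0,0,0,0,0,0,0], claw=[0.046,0.046,0.046,0.046,0.046,0.046,0.046,0.046])

```text
clock: 24.25
position: [442.9, -15.1, 186.0]
ee_rot: [0.975, -0.222, 0.0, -0.0]
contact_force: [-0.3, 0.7, -0.8]
gripper_width: 52.8
grasp_force: 62.8
```

Emit:
carry_out(slide=[[0,0,0.0005],[0,0,0.001],[0,0,0.0015],[0,0,0.002],[0,0,0.002],[0,0,0.002]], roll=[0,0,0,0,0,0], claw=[0.046,0.046,0.046,0.046,0.046,0.046])

```text
clock: 25.0
position: [442.8, -15.1, 183.7]
ee_rot: [0.975, -0.223, -0.0, 0.0]
contact_force: [0.2, 0.3, 0.0]
gripper_width: 52.5
grasp_force: 62.8
```

Emit:
carry_out(slide=[[0,0,0.0005],[0,0,0.001],[0,0,0.001],[0,0,0.0015],[0,0,0.0015]], roll=[0,0,0,0,0], claw=[0.046,0.046,0.046,0.046,0.046])

```text
clock: 25.62
position: [442.8, -15.1, 182.8]
ee_rot: [0.975, -0.222, 0.0, 0.0]
contact_force: [-2.6, 0.7, 7.8]
gripper_width: 52.4
grasp_force: 63.7
```

Emit:
carry_out(slide=[[0,0,0],[0,0,0],[0,0,0],[0,0,0],[0,0,-0.02],[0,0,-0.06],[0,0,-0.11],[0,0,-0.165]], roll=[0,0,0,0,0,0,0,0], claw=[0.055,0.06,0.068,0.075,0.075,0.075,0.085,0.085])

```text
clock: 26.62
position: [442.3, -15.2, 348.5]
ee_rot: [0.975, -0.223, -0.001, 0.0]
contact_force: [1.5, 1.1, -0.4]
gripper_width: 84.7
grasp_force: 0.0
```

Emit:
carry_out(slide=[[0.02,-0.035,0],[0.045,-0.08,0],[0.07,-0.125,0],[0.095,-0.17,0],[0.12,-0.215,0],[0.134,-0.238,0],[0.134,-0.238,0],[0.134,-0.238,0]], roll=[0,0,0,0,0,0,0,0], claw=[0.085,0.085,0.085,0.085,0.085,0.085,0.085,0.085])

```text
clock: 27.62
position: [666.2, 140.8, 346.6]
ee_rot: [0.975, -0.223, -0.001, 0.0]
contact_force: [0.3, 0.1, -0.4]
gripper_width: 85.0
grasp_force: 0.0
```

Run:
```python
from h import *
np.set_printoptions(precision=1,suppress=True,linewidth=200)
s=shot("scene"); a=s["img"][150:290,150:370]
p=shot("wrist"); b=p["img"][80:380]; P=cloud(p); T=tool(); print(T[:3,3])
cv2.imwrite("pics/w9.png",np.vstack([cv2.resize(a,(550,350)),cv2.resize(b,(550,258))[:240]])[...,::-1])
for d in place_of(p,"specimen_ring")[:1]: print(np.array(d["at"]),round(d["conf"],2),onz(p,d["at"],14))
for z0,z1 in [(30,38),(11,16)]:
    m=(P[...,2]>z0)&(P[...,2]<z1)&(np.hypot(P[...,0]-667,P[...,1]-142)<60); q=P[m]
    if len(q): print(z0,len(q),(np.percentile(q,1,axis=0)+np.percentile(q,99,axis=0))/2,np.percentile(q,99,axis=0)-np.percentile(q,1,axis=0))
```

```text
[666.1 140.6 347.5]
[315.1 187.9] 0.56 [665.7 144.2  14. ]
30 3022 [667.2 142.5  33.8] [59.6 59.3  3.6]
11 4335 [667.7 142.3  13.5] [104.2 102.8   4.5]
```

View pics/w9.png

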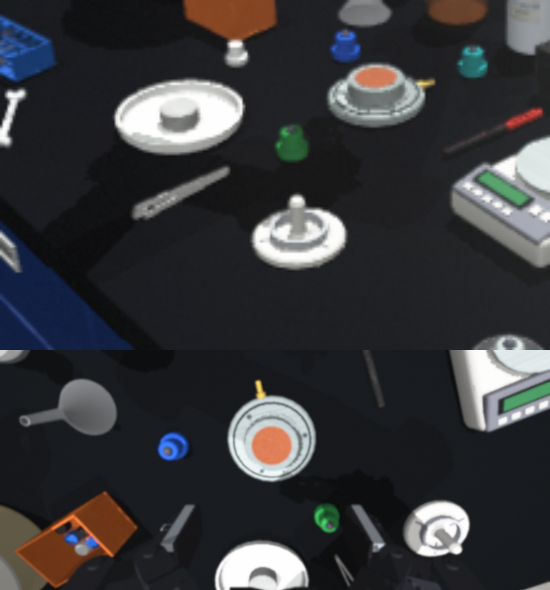

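The collar lies flat around the post, the stone is in its dish and the ring stands bare on the cell. I'll grip the ring.

Emit:
carry_out(slide=[[0,-0.0005,0.04],[0,-0.0005,0.08],[0,-0.0005,0.12],[0,-0.0005,0.143],[0,-0.0005,0.153],[0,-0.0005,0.157],[0,-0.0005,0.157],[0,-0.0005,0.157]], roll=[0,0,0,0,0,0,0,0], claw=[0.085,0.085,0.085,0.085,0.085,0.085,0.085,0.085])

```text
clock: 28.78
position: [667.3, 141.7, 191.5]
ee_rot: [0.975, -0.222, 0.001, -0.001]
contact_force: [-0.1, -0.0, 0.7]
gripper_width: 84.7
grasp_force: 0.0
```

Emit:
carry_out(slide=[[0,0,0],[0,0,0],[0,0,0],[0,0,0],[0,0,0],[0,0,0]], roll=[0,0,0,0,0,0], claw=[0.078,0.072,0.064,0.052,0.052,0.052])

```text
clock: 29.52
position: [667.1, 141.8, 191.1]
ee_rot: [0.975, -0.222, 0.0, -0.0]
contact_force: [-1.7, 0.1, 5.5]
gripper_width: 60.7
grasp_force: 65.8
```

Emit:
carry_out(slide=[[0,0,-0.002],[0,0,-0.005],[0,0,-0.01],[0,0,-0.025],[0,0,-0.05],[0,0,-0.08],[0,0,-0.1],[0,0,-0.1]], roll=[0,0,0,0,0,0,0,0], claw=[0.052,0.052,0.052,0.052,0.052,0.052,0.052,0.052])

```text
clock: 30.52
position: [667.4, 141.8, 293.4]
ee_rot: [0.975, -0.222, 0.002, -0.002]
contact_force: [-1.1, 0.0, -4.0]
gripper_width: 60.6
grasp_force: 65.8
```

Run:
```python
from h import *
s=read_state(); print(s["position"],s["wrist_torque"].round(2))
p=shot("wrist"); save(p,"w10.png")
P=cloud(p); T=tool(); Q=(P-T[:3,3])@T[:3,:3]
m=(Q[...,2]>155)&(Q[...,2]<166)&(np.hypot(Q[...,0],Q[...,1])<36)&(abs(Q[...,1])<24); q=Q[m]; print(np.percentile(q,[1,50,99],axis=0).round(1).tolist())
A=np.c_[q[:,:2],np.ones(len(q))]; print("tilt",np.linalg.lstsq(A,q[:,2],rcond=None)[0])
go(677,-146,100)
```

```text
[667.4321369  141.78025631 293.44441422] [ 0.03  0.01 -0.04]
[[-28.7, -23.5, 155.0], [8.0, 0.5, 155.6], [32.3, 23.5, 164.9]]
tilt [3.76075386e-02 2.80675658e-04 1.55904311e+02]
slide [0.1339, 0.2547, 0.0181] len 288
```

View pics/w10.png

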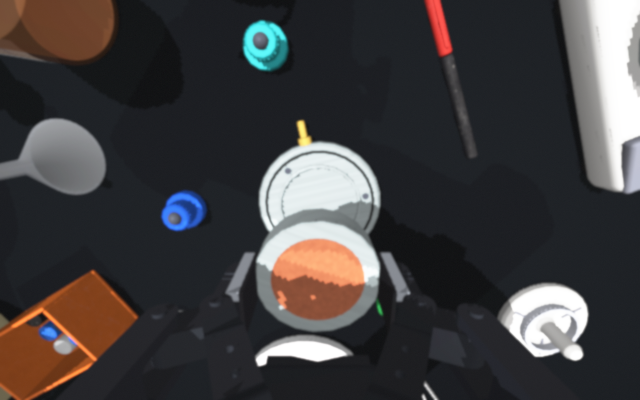

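The ring is held level. Next is the pan.

Emit:
carry_out(slide=[[0.015,0.03,-0.01],[0.035,0.067,-0.02],[0.058,0.11,-0.02],[0.08,0.153,-0.02],[0.103,0.196,-0.02],[0.12,0.23,-0.02],[0.132,0.252,-0.02],[0.134,0.255,-0.02]], roll=[0,0,0,0,0,0,0,0], claw=[0.052,0.052,0.052,0.052,0.052,0.052,0.052,0.052])

```text
clock: 31.58
position: [676.8, -147.8, 309.0]
ee_rot: [0.975, -0.224, -0.001, 0.0]
contact_force: [0.2, 0.8, -3.0]
gripper_width: 60.6
grasp_force: 66.2
```

Emit:
carry_out(slide=[[0,0,0],[0,0,0],[0,0,0]], roll=[0,0,0], claw=[0.052,0.052,0.052])

```text
clock: 31.95
position: [677.2, -145.1, 310.3]
ee_rot: [0.975, -0.222, 0.0, -0.0]
contact_force: [-0.2, 0.1, -3.0]
gripper_width: 60.8
grasp_force: 66.2
```

Run:
```python
from h import *
from scipy.optimize import least_squares
np.set_printoptions(precision=1,suppress=True,linewidth=200)
p=shot("wrist"); save(p,"w11.png",1.25); P=cloud(p); T=tool(); print(T[:3,3],read_state()["contact_force"])
for d in place_of(p,"balance")[:1]: print(np.array(d["at"]),round(d["conf"],2),onz(p,d["at"],0))
for n in ["wrist","scene","side"]:
    if n!="wrist": P=cloud(shot(n))
    m=(P[...,2]>51)&(P[...,2]<56)&(np.hypot(P[...,0]-677,P[...,1]+146)<75)
    q=P[m]; print(n,len(q),np.median(q[:,2]),np.percentile(q,[1,99],axis=0)[:,:2].tolist())
    np.save(f"pan_{n}.npy",q)
```

```text
[ 677.2 -145.3  310.3] [-0.1  0.4 -3.6]
[321.4 190. ] 0.72 [ 678.3 -149.     0. ]
wrist 7499 52.613651588012516 [[639.8331187377122, -196.96504997389658], [726.1911906603631, -98.66920786504353]]
scene 742 53.00639327883522 [[623.2747580825272, -197.81421631118243], [722.7543675932046, -99.09800933577675]]
side 809 53.39618576506507 [[626.2757598192773, -197.92400105397013], [724.3044068217805, -98.99328193921906]]
```

View pics/w11.png

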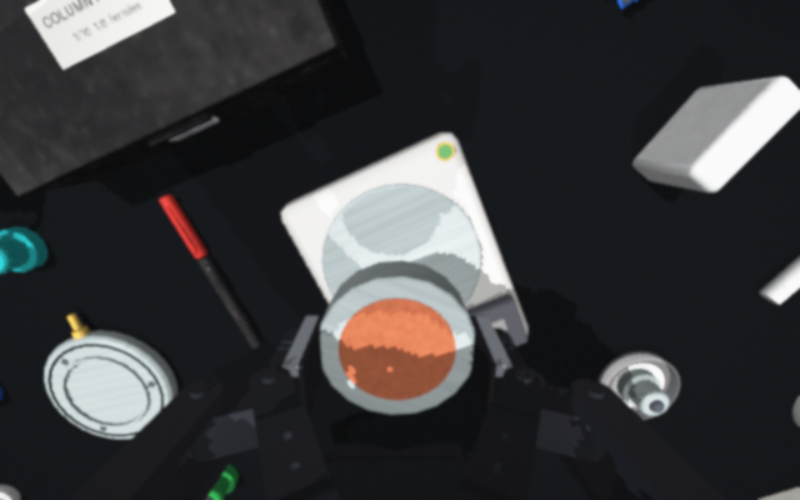

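Run:
```python
import numpy as np
from scipy.optimize import least_squares
for n in ["wrist","scene","side"]:
    q=np.load(f"pan_{n}.npy"); c=np.array([676,-147.]); v=q[:,:2]-c; a=np.degrees(np.arctan2(v[:,1],v[:,0])); r=np.hypot(*v.T)
    e=[]
    for t in range(-180,180,8):
        k=(a>=t)&(a<t+8)&(r<58)
        if k.sum()>8:
            i=np.argsort(r[k])[-2]; 
            if r[k][i]>46: e.append(q[k][i,:2])
    e=np.array(e); s=least_squares(lambda x:np.hypot(*(e-x[:2]).T)-x[2],[676,-147,52],loss="soft_l1"); print(n,len(e),s.x.round(1),s.cost.round(1))
```

```text
wrist 30 [ 675.8 -146.9   52.4] 0.4
scene 44 [ 673.2 -148.1   50.5] 21.6
side 44 [ 676.3 -148.1   50.4] 32.0
```

Emit:
carry_out(slide=[[-0.0005,0.0035,0.015],[-0.0005,0.0035,0.035],[-0.0005,0.0035,0.055],[-0.0005,0.0035,0.067],[-0.0005,0.0035,0.073],[-0.0005,0.0035,0.076],[-0.0005,0.0035,0.077],[-0.0005,0.0035,0.077]], roll=[0,0,0,0,0,0,0,0], claw=[0.052,0.052,0.052,0.052,0.052,0.052,0.052,0.052])

```text
clock: 33.15
position: [675.2, -149.2, 233.8]
ee_rot: [0.975, -0.222, 0.001, -0.0]
contact_force: [0.3, 0.3, -3.5]
gripper_width: 60.6
grasp_force: 66.2
```

Emit:
carry_out(slide=[[0,0,0.0005],[0,0,0.001],[0,0,0.0015],[0,0,0.0015],[0,0,0.0015]], roll=[0,0,0,0,0], claw=[0.052,0.052,0.052,0.052,0.052])

```text
clock: 33.78
position: [675.1, -149.2, 231.7]
ee_rot: [0.975, -0.223, 0.0, 0.0]
contact_force: [-0.1, 0.5, -3.1]
gripper_width: 60.9
grasp_force: 66.2
```

Emit:
carry_out(slide=[[0,-0.001,0],[0,-0.001,0.0005],[0,-0.001,0.001],[0,-0.001,0.0015],[0,-0.001,0.002],[0,-0.001,0.002]], roll=[0,0,0,0,0,0], claw=[0.052,0.052,0.052,0.052,0.052,0.052])

```text
clock: 34.52
position: [675.5, -148.3, 230.1]
ee_rot: [0.975, -0.222, 0.0, 0.0]
contact_force: [-1.3, 1.9, -1.5]
gripper_width: 61.0
grasp_force: 66.5
```

Emit:
carry_out(slide=[[0,0,0.0005],[0,0,0.0005],[0,0,0.0008],[0,0,0.0008]], roll=[0,0,0,0], claw=[0.052,0.052,0.052,0.052])

```text
clock: 35.02
position: [675.5, -148.3, 230.1]
ee_rot: [0.975, -0.222, 0.0, 0.0]
contact_force: [-3.8, 1.7, 5.6]
gripper_width: 61.2
grasp_force: 66.9
```

Contact made, so I'll release and retreat.

Emit:
carry_out(slide=[[0,0,0],[0,0,0],[0,0,0],[0,0,0],[0,0,-0.01],[0,0,-0.04],[0,0,-0.08],[0,0,-0.12]], roll=[0,0,0,0,0,0,0,0], claw=[0.063,0.067,0.075,0.085,0.085,0.085,0.085,0.085])

```text
clock: 36.02
position: [675.5, -148.3, 350.9]
ee_rot: [0.975, -0.222, 0.0, 0.0]
contact_force: [0.5, -0.9, -0.2]
gripper_width: 84.5
grasp_force: 0.0
```

Run:
```python
from h import *
p=shot("wrist"); s=shot("scene"); print(tool()[:3,3])
a=s["img"][130:330,150:470]; cv2.imwrite("pics/f.png",np.vstack([cv2.resize(a,(560,350)),cv2.resize(p["img"][50:300],(560,219))])[...,::-1])
P=cloud(p); m=(P[...,2]>69)&(P[...,2]<78)&(np.hypot(P[...,0]-675,P[...,1]+148)<45); q=P[m]
print(((np.percentile(q,1,axis=0)+np.percentile(q,99,axis=0))/2).round(1),np.linalg.lstsq(np.c_[q[:,:2]-[675,-148],np.ones(len(q))],q[:,2],rcond=None)[0].round(4))
```

```text
[ 676.5504399  -148.59818881  356.33154283]
[ 676.3 -147.6   72.8] [-4.00000e-03  2.90000e-03  7.29395e+01]
```

View pics/f.png

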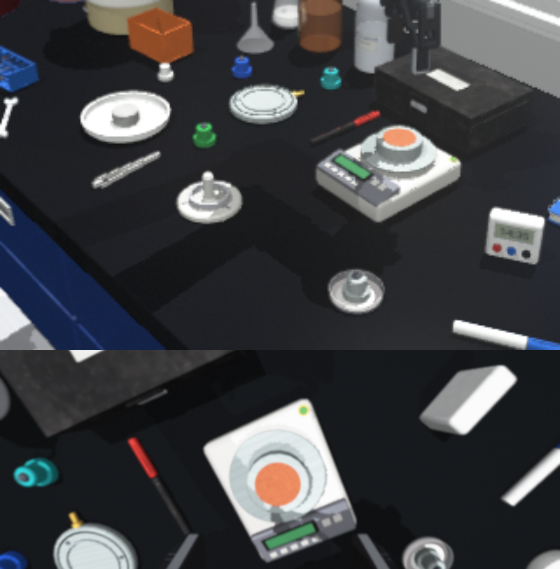

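The ring sits level and centred on the pan. The cap, stone and collar are all in their places and the gripper is clear.

```bash
python3 -c "from bench import job_done; print(job_done())"
```

```text
the job is handed in; nothing more can be done
None
```

The job is handed in: cap in the petri dish, stone flat in the soaking dish, collar flat on the post's foot, and ring level within about 1 mm of the pan's middle, all upright, in about 36 s of the 118 s allowed.

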